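# Put the chopping boards away by colour

### The arm

A 6-joint arm with a two-finger parallel gripper is mounted at the origin on the work surface. World frame = base frame: x ahead of the robot, y to its left, z up, the work surface at z = 0. Lengths are in m, angles in rad, forces in N, time in s.
With the tool pointing down it reaches from about 0.3 to 0.95 m from the base axis. Payload 3.1 kg.
Tool frame: the origin (TCP) lies at the centre of the arm's flange, where the gripper is bolted on; the fingertips stand 173 mm ahead of it and the grasp point (between the pads) lies 155 mm ahead of it; y points along the fingers, z is the direction in which the jaws open and shut, and the axes are right-handed (so a half turn about y gives the same grasp; the last joint's range is limited). The gripper opens to 85 mm and grips with 20 to 120 N. Pads are 22 mm wide; open, the fingers measure 114 mm over their backs; the gripper's body (76 mm by 85 mm) begins 54 mm behind the grasp point. The pads swing forward as they close: fully open they stand 13 mm farther back than shut.
Start: joints at [-1.197, 0.308, 1.634, -0, 1.2, -0.07], TCP at [0.268, -0.564, 0.405] pointing down, gripper open.
Joint ranges: [-3.06, 3.06], [-0.79, 1.96], [0.05, 2.63], [-1.19, 4.34], [0.05, 2.64], [-2.94, 2.94]. Speed limits (rad/s): [2.79, 2.79, 3.14, 3.14, 3.14, 3.14].

### API

Orientations are given as a 3x3 rotation matrix whose columns are the frame's x, y, z axes.
In Python, from bench import get_state, viewer, workorder gives the robot as it stands.
- The arm moves only by the tool move_arm, never from a script. Its argument "plan" is a list of rows, each an object of numbers: "x", "y", "z": the shift along the world's x, y, z in m; "spin": the turn about the world's z in rad; "fingers": the finger opening in m, from 0 to 0.0854. A call has 1 to 20 rows; each row is the pose to reach, as a shift and turn from the pose commanded when the call began; what a row does not reach only later rows make up. A row lasts 1/10 s, in which the tool goes at most 50 mm and 8.59 degrees, less where a joint would pass 70% of its speed; a pose out of reach is approached as far as the arm can. A call with a gripper value outside its range is refused whole. The fingers move at their own pace and stop on an object; "newtons" is the grip in N (left out, the last holds). Time passes only in rows, so rows that repeat a pose let the fingers close. It gives the time, the measured TCP pose, the force and the opening at its end, in the units of the state.
- get_state(): the state, without advancing time (a new reading comes with each control period).
- viewer.get_image(name): name is "scene" or "top"; returns a dict with "pixels" (400x640x3 uint8, red, green, blue), "z_map" (400x640 float32, m along the optical axis (not along the pixel's ray), 0 where there is no reading), "mtx" (3x3 intrinsics, pixels), "extrinsics" (4x4, takes a point from world to camera coordinates). Camera axes: x right, y up, looking along -z (the intrinsics and any distortion apply to the point x, -y, -z); pixel columns grow to the right and rows downward; lengths in m; the calibration is good to about 2 mm. A picture is of the moment at which its call begins.
- workorder.finish_job(): hands the job in, once; it reports no verdict.
The state is a dict: "t": time; "joints": joint angles; "qd": joint speeds; "joint_efforts": joint torques, N m; "tcp_pos": TCP position; "tool_rot": TCP orientation; "wrist_force": force on the tool from outside, world axes, zero at the start; "torque": the same for the moment, N m; "finger_gap": finger opening in m.
Only numpy, scipy, OpenCV 4.12 (cv2) and the standard library are available. Lean on these libraries where they do the work, as an engineer would, in place of code of your own. Each camera call takes 0.05 s, during which the arm holds its last target. There are 200 camera calls.

### The job

The four coloured chopping boards are dry: move each from the drainer into the slot of its own colour in the storage rack. Stand every board upright, fully down on the slot's floor and centred along it, let go, and leave the white board already stored there as it is.

Things in the scene. Friction and masses are not known exactly. Their poses are not given: they have to be found in the camera images.
- board_red: red plastic chopping board, 210 x 12 x 130 mm, about 0.3 kg, standing on its long edge in the drainer. Origin: middle of its lower edge (upper edge 130 mm above); x along the length, y through the 12 mm thickness, z up. Grip it across the thickness at the middle of the upper edge. Either face may point either way.
- slot_red: red slot of the storage rack: two red wire hoops over a red floor strip 24 mm wide, 210 long. Fixed. Origin: middle of the strip's underside, 24 mm above the table; x along the slot, y across, z up. A board fully in stands on the strip, its lower edge 4 mm above the origin. Hoops: 140 mm long, 88 mm high above the strip; 18 mm clear between them, splayed to 33 mm at the mouth.
- board_blue: blue plastic chopping board, same size, weight, origin and axes as the red one; stands in the drainer, in any order.
- slot_blue: blue slot of the storage rack: two blue wire hoops over a blue floor strip; same sizes, origin and axes as the red slot. Fixed. The rack: dark steel, fixed, five slots 60 mm apart along their y, in any order; the fifth is white. It may be left or right of the drainer; the two are turned differently. A board may rock for a second or two after it is let go.
- board_green: green plastic chopping board, same size, weight, origin and axes as the red one; stands in the drainer, in any order.
- slot_green: green slot of the storage rack: two green wire hoops over a green floor strip; same sizes, origin and axes as the red slot. Fixed.
- board_yellow: yellow plastic chopping board, same size, weight, origin and axes as the red one; stands in the drainer, in any order.
- slot_yellow: yellow slot of the storage rack: two yellow wire hoops over a yellow floor strip; same sizes, origin and axes as the red slot. Fixed.
- drainer: Drainer the boards stand in: fixed grey tray, 226 x 270 mm, four slots of plain steel wire 60 mm apart along its y; origin at the centre of its underside, axes as the boards'. Boards' lower edges stand 24 mm above the table; the hoops reach 87 mm above them: lift 95 mm to clear the hoops, 140 mm to pass over other boards.
- board_white: white board of the same size and axes as the coloured ones, already stored in the white slot of the storage rack, anywhere in the row. Stays there.
Things that resemble listed ones, but are neither listed nor needed, are in the scene too. What is shaped like the slot_yellow but pink is not meant.

How it is judged:
At the end, for the whole second after the job is handed in: Each coloured board stands in its colour's slot: centred within 20 mm along and 10 mm across, lower edge under 10 mm above the slot's origin, tilt and turn under 0.15 rad, released, at rest; the white board moved under 20 mm and is upright (x of board_red in the frame of slot_red between -0.02 and 0.02 m and y of board_red in the frame of slot_red between -0.01 and 0.01 m and z of board_red in the frame of slot_red between -0.002 and 0.01 m and angle between each of board_red, board_blue, board_green, board_yellow, board_white's own z axis and vertical below 0.15 rad and angle between the x axis of board_red and the x axis of slot_red, either way round below 0.15 rad and linear speed of each of board_red, board_blue, board_green, board_yellow below 0.02 m/s and angular speed of each of board_red, board_blue, board_green, board_yellow below 0.3 rad/s and contact force between each of board_red, board_blue, board_green, board_yellow and the fingers below 0.05 N and x of board_blue in the frame of slot_blue between -0.02 and 0.02 m and y of board_blue in the frame of slot_blue between -0.01 and 0.01 m and z of board_blue in the frame of slot_blue between -0.002 and 0.01 m and angle between the x axis of board_blue and the x axis of slot_blue, either way round below 0.15 rad and x of board_green in the frame of slot_green between -0.02 and 0.02 m and y of board_green in the frame of slot_green between -0.01 and 0.01 m and z of board_green in the frame of slot_green between -0.002 and 0.01 m and angle between the x axis of board_green and the x axis of slot_green, either way round below 0.15 rad and x of board_yellow in the frame of slot_yellow between -0.02 and 0.02 m and y of board_yellow in the frame of slot_yellow between -0.01 and 0.01 m and z of board_yellow in the frame of slot_yellow between -0.002 and 0.01 m and angle between the x axis of board_yellow and the x axis of slot_yellow, either way round below 0.15 rad and distance of board_white from where it was at the start of the episode below 0.02 m); the robot touches nothing.
It fails at once if the white board is knocked over or lifted out of its slot (angle between board_white's own z axis and vertical above 0.35 rad or distance of board_white from where it was at the start of the episode above 0.05 m).
It also fails if it takes over 136 s, if anything falls off the work surface, if the arm or the gripper's body presses on something with over 40 N, if the wrist force passes 120 N, or if a joint passes its speed limit or range.

## Working session

There is one attempt and no reset: what is moved stays moved. The work goes in short steps, Python scripts to look and compute and a tool call to move; the robot and the scene stay as the last step left them, time stands still between calls to the robot, and variables do not carry over. Pictures are saved under pics/ and viewed, about 12 in all and at most 16, crops included, and the job is handed in when it is done.

Besides the shell and the picture viewer there is one more tool, called after "Call:" as name(argument=value, ...), one argument or row to a line, values as JSON. move_arm: Moves the arm, as the interface text tells. Its arguments: {"type":"object","properties":{"plan":{"type":"array","items":{"type":"object","properties":{"x":{"type":"number"},"y":{"type":"number"},"z":{"type":"number"},"spin":{"type":"number"},"fingers":{"type":"number"}}}},"newtons":{"type":"number"}},"required":["plan"]}

```bash
mkdir -p pics; ls; cat > h.py <<'E'
import numpy as np, cv2
from bench import get_state, viewer, workorder
def grab(n):
    d=viewer.get_image(n); cv2.imwrite
    z=d["z_map"]; K=d["mtx"]; E=np.linalg.inv(d["extrinsics"])
    v,u=np.mgrid[0:z.shape[0],0:z.shape[1]]
    p=np.stack([(u-K[0,2])/K[0,0]*z,-(v-K[1,2])/K[1,1]*z,-z],-1)
    W=p@E[:3,:3].T+E[:3,3]; W[z==0]=np.nan
    return d["pixels"],W,d
def save(n,im,s=1):
    cv2.imwrite(n,cv2.resize(cv2.cvtColor(im,cv2.COLOR_RGB2BGR),None,fx=s,fy=s,interpolation=cv2.INTER_CUBIC))
E
python3 - <<'E'
from h import *
for n in("scene","top"):
    im,W,d=grab(n); save(f"pics/{n}0.png",im,1.25); np.savez(f"{n}0.npz",im=im,W=W)
    print(n,d["mtx"].tolist(),d["extrinsics"].round(3).tolist(),[k for k in d])
s=get_state(); print(s)
E
```

```text
pics
scene [[391.32166423044805, 0.0, 320.88356434046995], [0.0, 391.32166423044805, 203.05653916287622], [0.0, 0.0, 1.0]] [[-0.316, 0.949, 0.01, 0.227], [-0.589, -0.204, 0.782, 0.157], [0.744, 0.242, 0.623, -1.379], [0.0, 0.0, 0.0, 1.0]] ['pixels', 'z_map', 'mtx', 'extrinsics']
top [[495.0772690550388, 0.0, 321.15699928898897], [0.0, 495.0772690550388, 206.40483437178622], [0.0, 0.0, 1.0]] [[-0.006, -1.0, 0.003, -0.1], [0.998, -0.006, 0.06, -0.383], [-0.06, 0.003, 0.998, -1.614], [0.0, 0.0, 0.0, 1.0]] ['pixels', 'z_map', 'mtx', 'extrinsics']
{'t': 0.1, 'joints': array([-1.19671062e+00,  3.08909776e-01,  1.63506620e+00, -1.00807394e-05,
        1.19972824e+00, -6.97329212e-02]), 'qd': array([ 0.00114549, -0.00327883, -0.0048636 , -0.00054113, -0.00056192,
       -0.00159724]), 'joint_efforts': array([-4.22253379e-04, -4.16407907e+01, -2.77645558e+01, -1.57976859e-05,
        4.02256352e-03,  1.12557140e-05]), 'tcp_pos': array([ 0.26818166, -0.56410494,  0.40356332]), 'tool_rot': array([[-9.03117047e-01, -7.80355492e-04,  4.29393748e-01],
       [-4.29394435e-01,  1.96209822e-03, -9.03114926e-01],
       [-1.37762016e-04, -9.99997771e-01, -2.10708466e-03]]), 'wrist_force': array([ 0.28997138,  0.01433122, -0.93176872]), 'torque': array([-0.00562471, -0.01632483,  0.01463546]), 'finger_gap': 0.08549574677514944}
```

View pics/scene0.png

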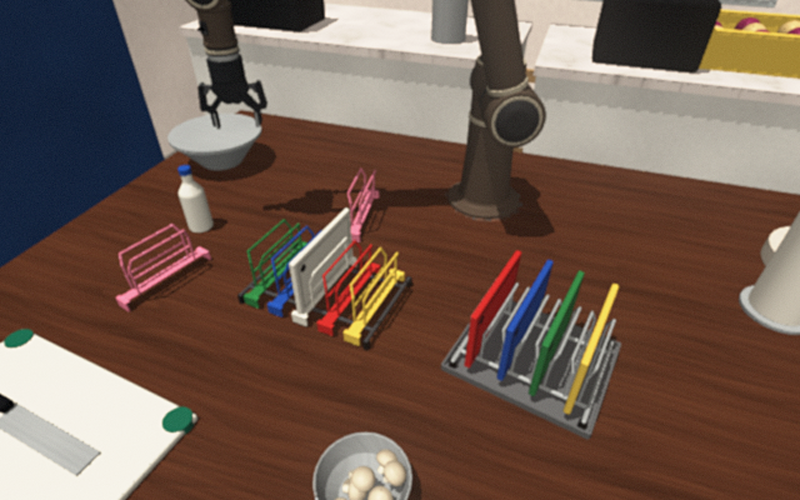

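View pics/top0.png

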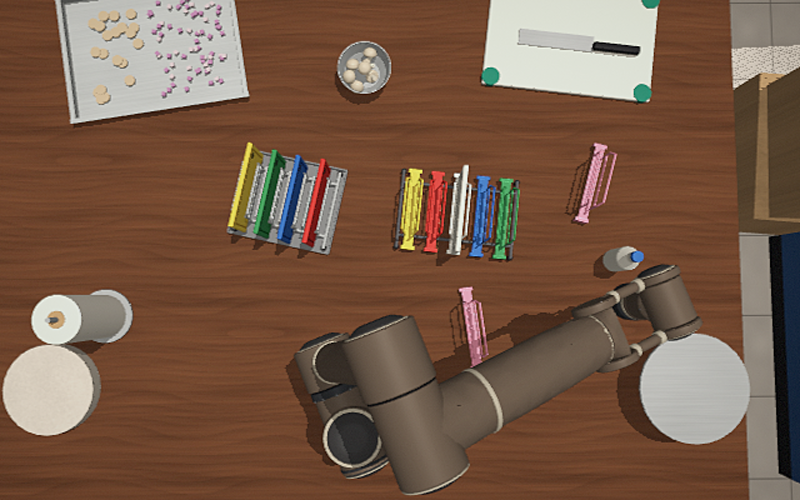

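The scene picture shows the boards at (495,305) red, (527,318) blue, (560,330) green and (592,345) yellow, standing in the grey drainer. The rack is at (330,290).

In the top picture (800 px wide):
- **Boards:** yellow (242,190), green (268,195), blue (292,200), red (316,203).
- **Slots:** yellow (411,210), red (435,212), white with its board (459,210), blue (481,217), green (506,220).
- **Could be mistaken:** two pink racks at (597,183) and (474,325), which are not wanted. The white and green chopping board at (570,50) and the bowls are irrelevant.

I'll check this choice in one close crop.

```bash
cat > meas.py <<'E'
from h import *
HUE={'red':(0,8),'yellow':(20,32),'green':(45,80),'blue':(100,125)}
def mask(im,c):
    hsv=cv2.cvtColor(im,cv2.COLOR_RGB2HSV); a,b=HUE[c]; H=hsv[...,0].astype(int)
    m=(H>=a)&(H<=b)
    if c=='red': m|=H>=174
    return m&(hsv[...,1]>140)&(hsv[...,2]>50)
def rect(P):
    (cx,cy),(w,h),a=cv2.minAreaRect((P[:,:2]*1000).astype(np.float32))
    if w<h: a+=90; w,h=h,w
    return cx,cy,w,h,(a+90)%180-90
if __name__=="__main__":
    for n in("top","scene"):
        f=np.load(f"{n}0.npz"); im,W=f["im"],f["W"]
        for c in HUE:
            m=mask(im,c)&np.isfinite(W[...,0])&(W[...,0]>.25)&(W[...,0]<.75)
            P=W[m]
            for nm,q in(("board",P[(P[:,1]>-.06)&(P[:,2]>.145)&(P[:,2]<.165)]),("slot",P[(P[:,1]<-.06)&(P[:,2]>.018)&(P[:,2]<.036)]),("hoop",P[(P[:,1]<-.06)&(P[:,2]>.1)&(P[:,2]<.13)])):
                if len(q)>8: print(n,c,nm,len(q),np.round(rect(q),1),np.round(np.median(q,0)*1000,1))
E
python3 meas.py; python3 - <<'E'
from h import *
im=np.load("top0.npz")["im"]; save("pics/crop.png",im[105:215,170:430],3)
E
```

```text
top red board 293 [514.3 109.2 208.4  13.3 -12.5] [513.2 108.8 152.5]
top red slot 403 [ 507.8 -153.6  212.5  101.7   -6.2] [ 500.1 -190.2   27. ]
top red hoop 147 [ 503.8 -188.7  139.6   43.    -6.3] [ 503.8 -198.   114.5]
top yellow board 298 [554.4 286.2 206.8  14.5 -12.6] [555.9 285.4 152.8]
top yellow slot 401 [ 511.  -128.7  212.3   33.4   -6. ] [ 506.3 -128.8   27.3]
top yellow hoop 134 [ 509.2 -128.7  135.1   42.7   -6.3] [ 508.7 -128.7  115.1]
top green board 206 [537.9 226.7 206.2  14.  -12.5] [545.4 223.4 152.3]
top green slot 146 [ 483.2 -375.4  210.    48.9   -6.3] [ 485.5 -366.8   26.5]
top green hoop 91 [ 484.4 -366.3  138.4   41.    -6.1] [ 487.6 -353.   114.4]
top blue board 288 [523.6 169.5 208.3  13.5 -13.2] [521.3 169.  152.7]
top blue slot 359 [ 491.5 -307.   211.5   30.4   -6.3] [ 489.3 -309.6   27.2]
top blue hoop 123 [ 490.  -307.3  138.4   42.7   -5.7] [ 490.  -294.3  114.4]
scene red board 396 [515.8 111.8 211.1  13.  -12.9] [531.  109.8 152.7]
scene red slot 459 [ 503.5 -203.4  212.8   69.7   -6. ] [ 539.  -185.1   26.6]
scene red hoop 176 [ 505.2 -185.6  136.3   43.8   -6.4] [ 512.6 -177.5  114.2]
scene yellow board 447 [556.6 288.9 210.6  12.1 -12.7] [572.2 285.6 153.2]
scene yellow slot 500 [ 508.9 -138.2  213.8   58.2   -6.8] [ 537.3 -125.6   26.8]
scene yellow hoop 169 [ 511.1 -126.1  136.4   43.8   -6.6] [ 521.5 -115.5  114.2]
scene green board 299 [541.1 230.  204.7   9.6 -12.8] [559.2 226.3 153.3]
scene green slot 286 [ 486.5 -361.4  210.    31.2   -7.8] [ 530.9 -366.7   26.3]
scene blue board 372 [525.1 172.8 209.7  11.2 -12.8] [540.5 170.4 152.9]
scene blue slot 192 [ 539.4 -328.   128.4   44.4   22. ] [ 571.8 -313.9   26.4]
scene blue hoop 65 [ 495.6 -322.3  135.    35.7   10.3] [ 513.4 -323.9  114.1]
```

View pics/crop.png

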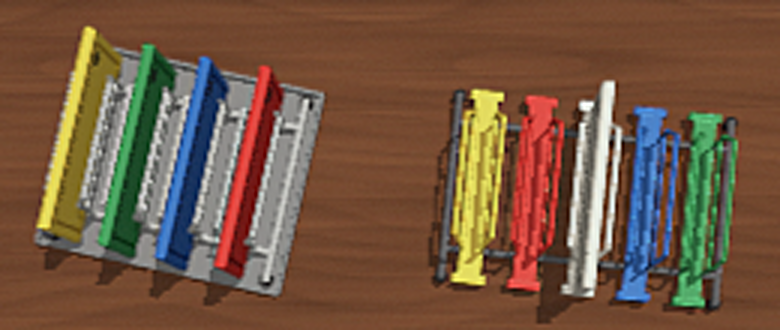

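The crop confirms the order. Boards, left to right: yellow (70,140), green (130,150), blue (187,165), red (245,170). Slots: yellow (480,190), red (532,195), white (590,190), blue (640,200), green (697,210). I'll take red first, since it is nearest the rack.

Call:
move_arm(
  plan=[
    {"x":0.247,"y":0.674,"z":0.04,"spin":2.477,"fingers":0.04},
    {"x":0.247,"y":0.674,"z":0.04,"spin":2.477,"fingers":0.04},
    {"x":0.247,"y":0.674,"z":0.04,"spin":2.477,"fingers":0.04},
    {"x":0.247,"y":0.674,"z":0.04,"spin":2.477,"fingers":0.04},
    {"x":0.247,"y":0.674,"z":0.04,"spin":2.477,"fingers":0.04},
    {"x":0.247,"y":0.674,"z":0.04,"spin":2.477,"fingers":0.04},
    {"x":0.247,"y":0.674,"z":0.04,"spin":2.477,"fingers":0.04},
    {"x":0.247,"y":0.674,"z":0.04,"spin":2.477,"fingers":0.04},
    {"x":0.247,"y":0.674,"z":0.04,"spin":2.477,"fingers":0.04},
    {"x":0.247,"y":0.674,"z":0.04,"spin":2.477,"fingers":0.04},
    {"x":0.247,"y":0.674,"z":0.04,"spin":2.477,"fingers":0.04},
    {"x":0.247,"y":0.674,"z":0.04,"spin":2.477,"fingers":0.04},
    {"x":0.247,"y":0.674,"z":0.04,"spin":2.477,"fingers":0.04},
    {"x":0.247,"y":0.674,"z":0.04,"spin":2.477,"fingers":0.04},
    {"x":0.247,"y":0.674,"z":0.04,"spin":2.477,"fingers":0.04},
    {"x":0.247,"y":0.674,"z":0.04,"spin":2.477,"fingers":0.04},
    {"x":0.247,"y":0.674,"z":0.04,"spin":2.477,"fingers":0.04},
    {"x":0.247,"y":0.674,"z":0.04,"spin":2.477,"fingers":0.04},
    {"x":0.247,"y":0.674,"z":0.04,"spin":2.477,"fingers":0.04},
  ],
)

```text
t: 2.0
tcp_pos: [0.5151, 0.1095, 0.4443]
tool_rot: [[0.975, -0.001, 0.221], [-0.221, -0.0, 0.975], [-0.001, -1.0, -0.0]]
wrist_force: [0.6, -0.1, 0.2]
finger_gap: 0.0402
```

Call:
move_arm(
  plan=[
    {"z":-0.05,"fingers":0.04},
    {"z":-0.09,"fingers":0.04},
    {"z":-0.12,"fingers":0.04},
    {"z":-0.14,"fingers":0.04},
    {"z":-0.148,"fingers":0.04},
    {"z":-0.148,"fingers":0.04},
    {"z":-0.148,"fingers":0.0},
    {"z":-0.148,"fingers":0.0},
    {"z":-0.148,"fingers":0.0},
    {"z":-0.148,"fingers":0.0},
    {"z":-0.148,"fingers":0.0},
    {"z":-0.148,"fingers":0.0},
    {"z":-0.148,"fingers":0.0},
    {"z":-0.148,"fingers":0.0},
  ],
  newtons=50,
)

```text
$.plan[0]: bad value
```

Call:
move_arm(
  plan=[
    {"x":0,"y":0,"spin":0,"z":-0.05,"fingers":0.04},
    {"x":0,"y":0,"spin":0,"z":-0.09,"fingers":0.04},
    {"x":0,"y":0,"spin":0,"z":-0.12,"fingers":0.04},
    {"x":0,"y":0,"spin":0,"z":-0.14,"fingers":0.04},
    {"x":0,"y":0,"spin":0,"z":-0.148,"fingers":0.04},
    {"x":0,"y":0,"spin":0,"z":-0.148,"fingers":0.04},
    {"x":0,"y":0,"spin":0,"z":-0.148,"fingers":0.0},
    {"x":0,"y":0,"spin":0,"z":-0.148,"fingers":0.0},
    {"x":0,"y":0,"spin":0,"z":-0.148,"fingers":0.0},
    {"x":0,"y":0,"spin":0,"z":-0.148,"fingers":0.0},
    {"x":0,"y":0,"spin":0,"z":-0.148,"fingers":0.0},
    {"x":0,"y":0,"spin":0,"z":-0.148,"fingers":0.0},
    {"x":0,"y":0,"spin":0,"z":-0.148,"fingers":0.0},
  ],
  newtons=50,
)

```text
t: 3.3
tcp_pos: [0.5162, 0.1096, 0.2984]
tool_rot: [[0.976, 0.003, 0.219], [-0.219, 0.0, 0.976], [0.003, -1.0, 0.001]]
wrist_force: [1.0, -0.6, 5.5]
finger_gap: 0.0111
```

Call:
move_arm(
  plan=[
    {"x":0,"y":0,"spin":0,"z":0.02,"fingers":0.0},
    {"x":0,"y":0,"spin":0,"z":0.05,"fingers":0.0},
    {"x":0,"y":0,"spin":0,"z":0.08,"fingers":0.0},
    {"x":0,"y":0,"spin":0,"z":0.12,"fingers":0.0},
    {"x":0,"y":0,"spin":0,"z":0.15,"fingers":0.0},
    {"x":0,"y":0,"spin":0,"z":0.17,"fingers":0.0},
    {"x":0,"y":0,"spin":0,"z":0.17,"fingers":0.0},
    {"x":0,"y":0,"spin":0,"z":0.17,"fingers":0.0},
  ],
)

```text
t: 4.1
tcp_pos: [0.5148, 0.1095, 0.4653]
tool_rot: [[0.976, -0.002, 0.219], [-0.219, -0.0, 0.976], [-0.002, -1.0, -0.001]]
wrist_force: [0.0, -0.1, -5.0]
finger_gap: 0.0113
```

```bash
cat > held.py <<'E'
from meas import *; import sys
c=sys.argv[1]; s=get_state(); tcp=s["tcp_pos"]; top=tcp[2]-.143
for n in("top","scene"):
    im,W,d=grab(n)
    m=mask(im,c)&np.isfinite(W[...,0]); P=W[m]
    P=P[(np.hypot(*(P[:,:2]-tcp[:2]).T)<.16)]
    for lo,hi in((top-.012,top+.012),(top-.13,top-.10),(top-.04,top-.02)):
        q=P[(P[:,2]>lo)&(P[:,2]<hi)]
        if len(q)>8:
            r=np.array(rect(q)); u=s["tool_rot"][:2,0]; o=(r[:2]/1000-tcp[:2])
            a=(P[(P[:,2]>lo)&(P[:,2]<hi)][:,:2]-tcp[:2])@u*1000
            print(n,len(q),r.round(1),"off",(o*1000).round(1),"along ends",a.min().round(1),a.max().round(1),"mid",((a.min()+a.max())/2).round(1))
    # edge tilt: board's lower edge ends z vs along
    a=(P[:,:2]-tcp[:2])@u; e=P[abs(a)>.07]; 
    bins=np.round(a/.02).astype(int); zs=[(b*20,round(P[bins==b][:,2].max()*1000,1)) for b in np.unique(bins) if (bins==b).sum()>10]; print(zs)
print(tcp.round(4),s["tool_rot"].round(3).tolist(),s["finger_gap"],s["wrist_force"].round(1))
save(f"pics/held_{c}.png",im,1.25)
E
python3 held.py red
```

```text
top 105 [527.  106.  178.4  13.1 -12.4] off [12.2 -3.5] along ends -76.5 101.9 mid 12.7
top 22 [582.3  87.7  57.8   1.7 -12.2] off [ 67.5 -21.8] along ends 41.8 99.5 mid 70.6
top 20 [527.6 100.2 171.7   1.9 -12.8] off [12.8 -9.3] along ends -71.3 100.4 mid 14.6
[(np.int64(-80), np.float64(325.2)), (np.int64(-60), np.float64(327.8)), (np.int64(-40), np.float64(426.7)), (np.int64(-20), np.float64(326.2)), (np.int64(40), np.float64(622.9)), (np.int64(60), np.float64(273.9)), (np.int64(80), np.float64(298.0)), (np.int64(100), np.float64(322.7))]
scene 299 [516.9 119.5 205.4  29.8 -12.3] off [ 2.2 10. ] along ends -102.8 102.7 mid -0.0
scene 341 [514.5 116.7 207.5  11.3 -15.7] off [-0.3  7.2] along ends -105.7 101.9 mid -1.9
scene 184 [515.3 113.5 208.1  32.1 -19.8] off [0.5 4. ] along ends -104.8 104.4 mid -0.2
[(np.int64(-100), np.float64(319.5)), (np.int64(-80), np.float64(319.8)), (np.int64(-60), np.float64(285.9)), (np.int64(-40), np.float64(269.1)), (np.int64(-20), np.float64(357.6)), (np.int64(0), np.float64(380.6)), (np.int64(20), np.float64(377.4)), (np.int64(40), np.float64(320.6)), (np.int64(60), np.float64(320.7)), (np.int64(80), np.float64(319.6)), (np.int64(100), np.float64(319.7)), (np.int64(120), np.float64(2.4)), (np.int64(140), np.float64(1.9)), (np.int64(160), np.float64(3.1))]
[0.5148 0.1095 0.4653] [[0.976, -0.002, 0.219], [-0.219, -0.0, 0.976], [-0.002, -1.0, -0.001]] 0.01128694981264724 [ 0.  -0.1 -5. ]
```

Call:
move_arm(
  plan=[
    {"x":-0.001,"y":-0.02,"z":0,"spin":0.01,"fingers":0.0},
    {"x":-0.002,"y":-0.06,"z":0,"spin":0.03,"fingers":0.0},
    {"x":-0.004,"y":-0.1,"z":0,"spin":0.05,"fingers":0.0},
    {"x":-0.006,"y":-0.14,"z":0,"spin":0.07,"fingers":0.0},
    {"x":-0.007,"y":-0.18,"z":0,"spin":0.09,"fingers":0.0},
    {"x":-0.009,"y":-0.22,"z":0,"spin":0.113,"fingers":0.0},
    {"x":-0.01,"y":-0.26,"z":0,"spin":0.113,"fingers":0.0},
    {"x":-0.0105,"y":-0.285,"z":0,"spin":0.113,"fingers":0.0},
    {"x":-0.0105,"y":-0.297,"z":0,"spin":0.113,"fingers":0.0},
    {"x":-0.0105,"y":-0.297,"z":-0.03,"spin":0.113,"fingers":0.0},
    {"x":-0.0105,"y":-0.297,"z":-0.06,"spin":0.113,"fingers":0.0},
    {"x":-0.0105,"y":-0.297,"z":-0.06,"spin":0.113,"fingers":0.0},
    {"x":-0.0105,"y":-0.297,"z":-0.06,"spin":0.113,"fingers":0.0},
  ],
)

```text
t: 5.5
tcp_pos: [0.5045, -0.1867, 0.4053]
tool_rot: [[0.994, -0.003, 0.107], [-0.107, 0.002, 0.994], [-0.003, -1.0, 0.002]]
wrist_force: [0.9, -0.0, -3.4]
finger_gap: 0.0115
```

```bash
python3 held.py red; python3 - <<'E'
from h import *
im,W,d=grab("scene"); np.savez("s1.npz",im=im,W=W)
im2,W2,d=grab("top"); np.savez("t1.npz",im=im2,W=W2)
a=cv2.resize(im[130:330,150:400],None,fx=3.1,fy=2.9); save("pics/p1.png",a)
E
```

```text
top 77 [ 460.7 -182.    50.3   12.    -6.5] off [-43.8   4.7] along ends -69.2 -18.9 mid -44.0
[(np.int64(-60), np.float64(266.2)), (np.int64(-40), np.float64(377.6)), (np.int64(-20), np.float64(372.6)), (np.int64(0), np.float64(151.6)), (np.int64(20), np.float64(115.6))]
scene 256 [ 5.241e+02 -1.958e+02  1.695e+02  3.280e+01  1.000e-01] off [19.6 -9. ] along ends -65.5 104.2 mid 19.4
scene 433 [ 505.8 -179.6  208.7    9.8   -7.9] off [1.3 7.1] along ends -103.9 104.7 mid 0.4
scene 312 [ 507.1 -176.6  205.5   16.4   -8.6] off [ 2.6 10.2] along ends -101.5 104.1 mid 1.3
[(np.int64(-140), np.float64(1.7)), (np.int64(-120), np.float64(0.9)), (np.int64(-100), np.float64(249.2)), (np.int64(-80), np.float64(244.7)), (np.int64(-60), np.float64(263.0)), (np.int64(-40), np.float64(262.1)), (np.int64(-20), np.float64(288.3)), (np.int64(0), np.float64(297.0)), (np.int64(20), np.float64(315.9)), (np.int64(40), np.float64(262.4)), (np.int64(60), np.float64(262.5)), (np.int64(80), np.float64(263.0)), (np.int64(100), np.float64(262.5)), (np.int64(120), np.float64(2.1)), (np.int64(140), np.float64(1.6)), (np.int64(160), np.float64(1.2))]
[ 0.5045 -0.1867  0.4053] [[0.994, -0.003, 0.107], [-0.107, 0.002, 0.994], [-0.003, -1.0, 0.002]] 0.011475332703904927 [ 0.9 -0.  -3.4]
```

View pics/p1.png

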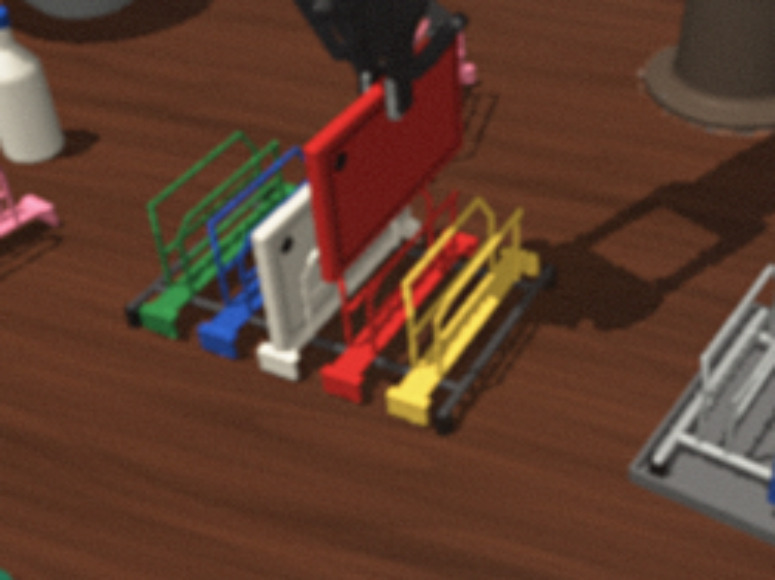

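```bash
cat > face.py <<'E'
# across/along offset of the held board from its slot, in slot axes, from the scene camera alone
from meas import *; import sys
SL={'yellow':(511.1,-126.1),'red':(505.0,-185.8),'blue':(491.8,-304.9),'green':(485.3,-364.6)}  # scene-frame
def face(c,zlo,zhi,W=None,im=None):
    if W is None: im,W,_=grab("scene")
    a=np.deg2rad(-6.2); u=np.array([np.cos(a),np.sin(a)]); v=np.array([-u[1],u[0]])
    P=W[mask(im,c)&np.isfinite(W[...,0])]; X=P[:,:2]*1000-np.array(SL[c])
    A,B,Z=X@u,X@v,P[:,2]*1000
    k=(abs(A)<115)&(abs(B)<40)&(Z>zlo)&(Z<zhi)&((abs(A)>30)|(Z<zhi-40)); A,B,Z=A[k],B[k],Z[k]
    k=np.ones(len(A),bool)
    for _ in range(5):   # robust plane B = b0 + yaw*A + roll*(Z-zm)
        M=np.c_[np.ones(k.sum()),A[k],Z[k]-zlo]; s=np.linalg.lstsq(M,B[k],rcond=None)[0]
        k=abs(B-np.c_[np.ones(len(A)),A,Z-zlo]@s)<3
    print(c,"n",k.sum(),"centre across at zlo %.1f, at zhi %.1f; yaw %.3f roll %.3f; along %.1f..%.1f; z %.1f..%.1f"%(s[0]-6,s[0]-6+s[2]*(zhi-zlo),s[1],s[2],*np.percentile(A[k],[.5,99.5]),*np.percentile(Z[k],[.3,99.7])))
if __name__=="__main__":
    if len(sys.argv)>4: f=np.load(sys.argv[4]); face(sys.argv[1],*map(float,sys.argv[2:4]),f["W"],f["im"])
    else: face(sys.argv[1],*map(float,sys.argv[2:4]))
E
python3 face.py red 140 250 s1.npz
python3 - <<'E'
from h import *
f=np.load("scene0.npz"); 
for n in("scene0","s1"):
    f=np.load(n+".npz");W=f["W"];im=f["im"].astype(int)
    k=(np.abs(W[...,0]-.498)<.13)&(np.abs(W[...,1]+.247)<.035)&(W[...,2]>.03)&(W[...,2]<.17)&(im.min(-1)>120)
    P=W[k]*1000; t=P[P[:,2]>155]; print(n,len(P),len(t),t.mean(0).round(1),np.polyfit(P[:,2],P[:,1]+.108*(P[:,0]-498)*-1*-1,1).round(3))
E
```

```text
red n 1599 centre across at zlo -0.0, at zhi -0.0; yaw -0.001 roll -0.000; along -102.6..103.8; z 140.3..249.7
scene0 684 220 [ 504.3 -245.7  156.7] [-6.40000e-02 -2.32908e+02]
s1 362 84 [ 564.4 -252.3  156.6] [-4.90000e-02 -2.36177e+02]
```

Call:
move_arm(
  plan=[
    {"x":0,"y":0,"z":-0.015,"spin":0,"fingers":0.0},
    {"x":0,"y":0,"z":-0.03,"spin":0,"fingers":0.0},
    {"x":0,"y":0,"z":-0.045,"spin":0,"fingers":0.0},
    {"x":0,"y":0,"z":-0.06,"spin":0,"fingers":0.0},
    {"x":0,"y":0,"z":-0.075,"spin":0,"fingers":0.0},
    {"x":0,"y":0,"z":-0.09,"spin":0,"fingers":0.0},
    {"x":0,"y":0,"z":-0.098,"spin":0,"fingers":0.0},
    {"x":0,"y":0,"z":-0.102,"spin":0,"fingers":0.0},
    {"x":0,"y":0,"z":-0.103,"spin":0,"fingers":0.0},
    {"x":0,"y":0,"z":-0.103,"spin":0,"fingers":0.0},
  ],
)

```text
t: 6.7
tcp_pos: [0.5052, -0.1876, 0.304]
tool_rot: [[0.994, 0.002, 0.108], [-0.108, -0.001, 0.994], [0.002, -1.0, -0.0]]
wrist_force: [0.6, 0.7, -3.5]
finger_gap: 0.0114
```

Call:
move_arm(
  plan=[
    {"x":0,"y":0,"z":-0.001,"spin":0,"fingers":0.0},
    {"x":0,"y":0,"z":-0.002,"spin":0,"fingers":0.0},
    {"x":0,"y":0,"z":-0.002,"spin":0,"fingers":0.0},
    {"x":0,"y":0,"z":-0.002,"spin":0,"fingers":0.0},
  ],
)

```text
t: 7.1
tcp_pos: [0.5052, -0.1877, 0.3026]
tool_rot: [[0.994, 0.001, 0.108], [-0.108, -0.001, 0.994], [0.002, -1.0, -0.001]]
wrist_force: [-1.4, -0.6, 1.3]
finger_gap: 0.0113
```

Call:
move_arm(
  plan=[
    {"x":0,"y":0,"z":0,"spin":0,"fingers":0.04},
    {"x":0,"y":0,"z":0,"spin":0,"fingers":0.04},
    {"x":0,"y":0,"z":0,"spin":0,"fingers":0.04},
    {"x":0,"y":0,"z":0,"spin":0,"fingers":0.04},
    {"x":0,"y":0,"z":0.03,"spin":0,"fingers":0.04},
    {"x":0,"y":0,"z":0.07,"spin":0,"fingers":0.04},
    {"x":0,"y":0,"z":0.11,"spin":0,"fingers":0.04},
    {"x":0.001,"y":0.02,"z":0.14,"spin":-0.01,"fingers":0.04},
    {"x":0.003,"y":0.06,"z":0.14,"spin":-0.03,"fingers":0.04},
    {"x":0.006,"y":0.1,"z":0.14,"spin":-0.06,"fingers":0.04},
    {"x":0.009,"y":0.15,"z":0.14,"spin":-0.09,"fingers":0.04},
    {"x":0.012,"y":0.2,"z":0.14,"spin":-0.115,"fingers":0.04},
    {"x":0.015,"y":0.25,"z":0.14,"spin":-0.115,"fingers":0.04},
    {"x":0.018,"y":0.3,"z":0.14,"spin":-0.115,"fingers":0.04},
    {"x":0.02,"y":0.34,"z":0.12,"spin":-0.115,"fingers":0.04},
    {"x":0.02,"y":0.357,"z":0.1,"spin":-0.115,"fingers":0.04},
    {"x":0.02,"y":0.357,"z":0.08,"spin":-0.115,"fingers":0.04},
    {"x":0.02,"y":0.357,"z":0.08,"spin":-0.115,"fingers":0.04},
  ],
)

```text
t: 8.9
tcp_pos: [0.5232, 0.1701, 0.3783]
tool_rot: [[0.976, -0.007, 0.219], [-0.219, -0.002, 0.976], [-0.006, -1.0, -0.003]]
wrist_force: [-0.5, -0.7, -1.2]
finger_gap: 0.0398
```

```bash
python3 face.py red 60 150; python3 - <<'E'
from h import *
s=get_state(); print(s["tcp_pos"].round(4),s["tool_rot"].round(3).tolist())
im,W,_=grab("scene"); save("pics/p2.png",im,1.25)
E
```

```text
red n 921 centre across at zlo -0.5, at zhi -0.4; yaw -0.001 roll 0.001; along -104.4..103.6; z 60.6..149.6
[0.5241 0.1697 0.38  ] [[0.975, -0.004, 0.22], [-0.22, -0.001, 0.975], [-0.004, -1.0, -0.002]]
```

View pics/p2.png

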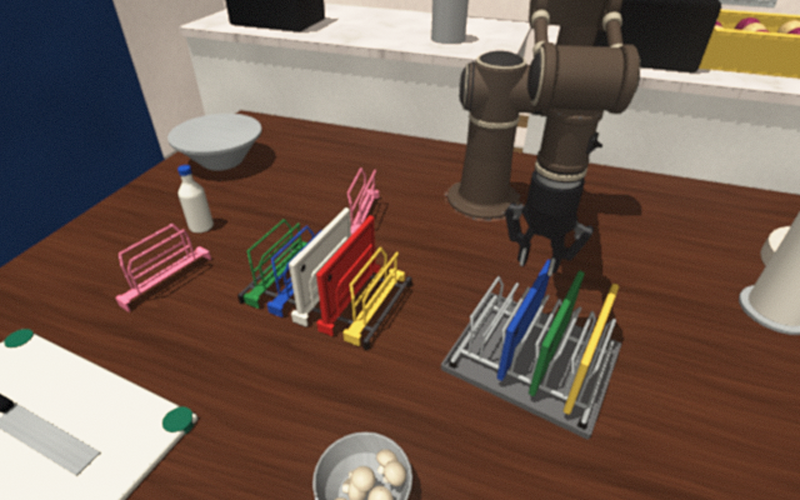

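Red is in its slot at (347,275), 0.5 mm across and about 0.5 mm along. Next is blue.

Call:
move_arm(
  plan=[
    {"x":0,"y":0,"z":-0.035,"spin":0,"fingers":0.04},
    {"x":0,"y":0,"z":-0.065,"spin":0,"fingers":0.04},
    {"x":0,"y":0,"z":-0.085,"spin":0,"fingers":0.04},
    {"x":0,"y":0,"z":-0.085,"spin":0,"fingers":0.04},
    {"x":0,"y":0,"z":-0.085,"spin":0,"fingers":0.0},
    {"x":0,"y":0,"z":-0.085,"spin":0,"fingers":0.0},
    {"x":0,"y":0,"z":-0.085,"spin":0,"fingers":0.0},
    {"x":0,"y":0,"z":-0.085,"spin":0,"fingers":0.0},
    {"x":0,"y":0,"z":-0.085,"spin":0,"fingers":0.0},
    {"x":0,"y":0,"z":-0.085,"spin":0,"fingers":0.0},
    {"x":0,"y":0,"z":-0.085,"spin":0,"fingers":0.0},
    {"x":0,"y":0,"z":-0.065,"spin":0,"fingers":0.0},
    {"x":0,"y":0,"z":-0.035,"spin":0,"fingers":0.0},
    {"x":0,"y":0,"z":-0.005,"spin":0,"fingers":0.0},
    {"x":0,"y":0,"z":0.035,"spin":0,"fingers":0.0},
    {"x":0,"y":0,"z":0.065,"spin":0,"fingers":0.0},
    {"x":0,"y":0,"z":0.085,"spin":0,"fingers":0.0},
  ],
)

```text
t: 10.7
tcp_pos: [0.5248, 0.1697, 0.4692]
tool_rot: [[0.975, 0.003, 0.221], [-0.221, 0.001, 0.975], [0.003, -1.0, 0.001]]
wrist_force: [0.5, 0.8, -3.3]
finger_gap: 0.0112
```

Call:
move_arm(
  plan=[
    {"x":-0.002,"y":-0.02,"z":0,"spin":0.01,"fingers":0.0},
    {"x":-0.005,"y":-0.06,"z":0,"spin":0.03,"fingers":0.0},
    {"x":-0.008,"y":-0.1,"z":0,"spin":0.05,"fingers":0.0},
    {"x":-0.011,"y":-0.145,"z":0,"spin":0.07,"fingers":0.0},
    {"x":-0.014,"y":-0.19,"z":0,"spin":0.09,"fingers":0.0},
    {"x":-0.017,"y":-0.235,"z":0,"spin":0.115,"fingers":0.0},
    {"x":-0.02,"y":-0.28,"z":0,"spin":0.115,"fingers":0.0},
    {"x":-0.023,"y":-0.325,"z":0,"spin":0.115,"fingers":0.0},
    {"x":-0.026,"y":-0.37,"z":0,"spin":0.115,"fingers":0.0},
    {"x":-0.029,"y":-0.415,"z":0,"spin":0.115,"fingers":0.0},
    {"x":-0.032,"y":-0.45,"z":0,"spin":0.115,"fingers":0.0},
    {"x":-0.033,"y":-0.47,"z":0,"spin":0.115,"fingers":0.0},
    {"x":-0.033,"y":-0.476,"z":0,"spin":0.115,"fingers":0.0},
    {"x":-0.033,"y":-0.476,"z":-0.02,"spin":0.115,"fingers":0.0},
    {"x":-0.033,"y":-0.476,"z":-0.04,"spin":0.115,"fingers":0.0},
    {"x":-0.033,"y":-0.476,"z":-0.06,"spin":0.115,"fingers":0.0},
    {"x":-0.033,"y":-0.476,"z":-0.06,"spin":0.115,"fingers":0.0},
    {"x":-0.033,"y":-0.476,"z":-0.06,"spin":0.115,"fingers":0.0},
  ],
)

```text
t: 12.5
tcp_pos: [0.4921, -0.3052, 0.4065]
tool_rot: [[0.994, -0.001, 0.106], [-0.106, 0.002, 0.994], [-0.001, -1.0, 0.001]]
wrist_force: [0.7, 1.0, -2.7]
finger_gap: 0.0113
```

```bash
python3 face.py blue 140 250; python3 face.py blue 170 250;python3 face.py red 60 150; python3 -c "
from h import *
s=get_state();print(s['tcp_pos'].round(4),s['tool_rot'].round(3).tolist(),s['wrist_force'].round(1),s['finger_gap'])"
```

```text
blue n 1804 centre across at zlo 1.7, at zhi 1.3; yaw 0.001 roll -0.003; along -102.0..101.3; z 140.4..249.6
blue n 1287 centre across at zlo 0.8, at zhi 0.7; yaw 0.001 roll -0.001; along -102.3..102.7; z 170.4..249.7
red n 917 centre across at zlo -0.4, at zhi -0.4; yaw -0.000 roll 0.000; along -104.4..103.1; z 61.0..149.5
[ 0.4925 -0.3062  0.4084] [[0.994, 0.002, 0.107], [-0.107, -0.002, 0.994], [0.003, -1.0, -0.001]] [-0.5  0.1 -2.8] 0.011023668952955527
```

Call:
move_arm(
  plan=[
    {"x":0,"y":-0.001,"z":-0.015,"spin":0,"fingers":0.0},
    {"x":0,"y":-0.001,"z":-0.03,"spin":0,"fingers":0.0},
    {"x":0,"y":-0.001,"z":-0.045,"spin":0,"fingers":0.0},
    {"x":0,"y":-0.001,"z":-0.06,"spin":0,"fingers":0.0},
    {"x":0,"y":-0.001,"z":-0.075,"spin":0,"fingers":0.0},
    {"x":0,"y":-0.001,"z":-0.09,"spin":0,"fingers":0.0},
    {"x":0,"y":-0.001,"z":-0.098,"spin":0,"fingers":0.0},
    {"x":0,"y":-0.001,"z":-0.102,"spin":0,"fingers":0.0},
    {"x":0,"y":-0.001,"z":-0.104,"spin":0,"fingers":0.0},
    {"x":0,"y":-0.001,"z":-0.105,"spin":0,"fingers":0.0},
    {"x":0,"y":-0.001,"z":-0.105,"spin":0,"fingers":0.0},
    {"x":0,"y":-0.001,"z":-0.105,"spin":0,"fingers":0.0},
  ],
)

```text
t: 13.85
tcp_pos: [0.492, -0.3078, 0.3033]
tool_rot: [[0.994, 0.001, 0.107], [-0.107, -0.001, 0.994], [0.001, -1.0, -0.001]]
wrist_force: [-4.2, 1.0, 5.4]
finger_gap: 0.0114
```

Call:
move_arm(
  plan=[
    {"x":0,"y":0,"z":0,"spin":0,"fingers":0.04},
    {"x":0,"y":0,"z":0,"spin":0,"fingers":0.04},
    {"x":0,"y":0,"z":0,"spin":0,"fingers":0.04},
    {"x":0,"y":0,"z":0,"spin":0,"fingers":0.04},
    {"x":0,"y":0,"z":0.03,"spin":0,"fingers":0.04},
    {"x":0,"y":0,"z":0.07,"spin":0,"fingers":0.04},
    {"x":0,"y":0,"z":0.11,"spin":0,"fingers":0.04},
    {"x":0.001,"y":0.02,"z":0.14,"spin":-0.01,"fingers":0.04},
    {"x":0.005,"y":0.06,"z":0.14,"spin":-0.03,"fingers":0.04},
    {"x":0.01,"y":0.11,"z":0.14,"spin":-0.05,"fingers":0.04},
    {"x":0.015,"y":0.16,"z":0.14,"spin":-0.07,"fingers":0.04},
    {"x":0.02,"y":0.21,"z":0.14,"spin":-0.09,"fingers":0.04},
    {"x":0.025,"y":0.26,"z":0.14,"spin":-0.115,"fingers":0.04},
    {"x":0.03,"y":0.31,"z":0.14,"spin":-0.115,"fingers":0.04},
    {"x":0.035,"y":0.36,"z":0.14,"spin":-0.115,"fingers":0.04},
    {"x":0.04,"y":0.41,"z":0.14,"spin":-0.115,"fingers":0.04},
    {"x":0.045,"y":0.46,"z":0.14,"spin":-0.115,"fingers":0.04},
    {"x":0.048,"y":0.5,"z":0.12,"spin":-0.115,"fingers":0.04},
    {"x":0.048,"y":0.534,"z":0.08,"spin":-0.115,"fingers":0.04},
    {"x":0.048,"y":0.534,"z":0.08,"spin":-0.115,"fingers":0.04},
  ],
)

```text
t: 15.85
tcp_pos: [0.5374, 0.2295, 0.376]
tool_rot: [[0.976, -0.009, 0.217], [-0.217, -0.002, 0.976], [-0.009, -1.0, -0.004]]
wrist_force: [-0.0, -0.6, -1.5]
finger_gap: 0.0396
```

```bash
python3 face.py blue 125 160; python3 face.py red 60 150; python3 - <<'E'
from meas import *
s=get_state();print(s['tcp_pos'].round(4),s['tool_rot'].round(3).tolist(),s['wrist_force'].round(1))
for n in("top","scene"):
    im,W,_=grab(n)
    for c in("blue","red","green"):
        P=W[mask(im,c)&np.isfinite(W[...,0])&(W[...,0]>.25)&(W[...,0]<.75)&(W[...,2]>.145)&(W[...,2]<.17)]
        if len(P)>9: print(n,c,len(P),np.round(rect(P),1),np.median(P[:,2]).round(4))
save("pics/p3.png",im,1.25)
E
```

```text
blue n 412 centre across at zlo -0.8, at zhi -2.4; yaw 0.003 roll -0.045; along -102.9..102.1; z 125.4..158.5
red n 919 centre across at zlo -0.5, at zhi -0.5; yaw -0.001 roll 0.000; along -102.9..103.2; z 61.0..149.2
[0.5392 0.2271 0.3799] [[0.976, -0.003, 0.219], [-0.219, -0.002, 0.976], [-0.003, -1.0, -0.002]] [-0.3  0.1  0.9]
top blue 311 [ 478.7 -489.3  383.9  207.9   86.7] 0.157
top red 290 [ 503.8 -188.2  209.7   12.3   -6.1] 0.1568
top green 93 [577.3 217.1 122.9  12.7 -11.9] 0.152
scene blue 453 [ 406.  -446.2  424.7  189.    59. ] 0.1553
scene red 419 [ 503.7 -185.1  210.3   14.5   -5.9] 0.1554
scene green 261 [539.2 230.8 212.3   9.5 -12.8] 0.1532
```

View pics/p3.png

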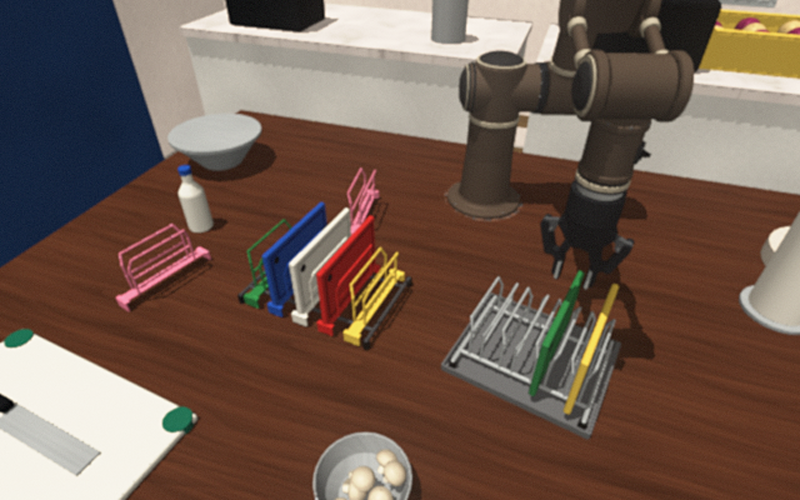

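Blue stands in its slot at (297,258), with its top edge level with red's. The gripper is now over green at (565,330).

Call:
move_arm(
  plan=[
    {"x":0,"y":0,"z":-0.035,"spin":0,"fingers":0.04},
    {"x":0,"y":0,"z":-0.065,"spin":0,"fingers":0.04},
    {"x":0,"y":0,"z":-0.085,"spin":0,"fingers":0.04},
    {"x":0,"y":0,"z":-0.085,"spin":0,"fingers":0.04},
    {"x":0,"y":0,"z":-0.085,"spin":0,"fingers":0.0},
    {"x":0,"y":0,"z":-0.085,"spin":0,"fingers":0.0},
    {"x":0,"y":0,"z":-0.085,"spin":0,"fingers":0.0},
    {"x":0,"y":0,"z":-0.085,"spin":0,"fingers":0.0},
    {"x":0,"y":0,"z":-0.085,"spin":0,"fingers":0.0},
    {"x":0,"y":0,"z":-0.085,"spin":0,"fingers":0.0},
    {"x":0,"y":0,"z":-0.085,"spin":0,"fingers":0.0},
    {"x":0,"y":0,"z":-0.065,"spin":0,"fingers":0.0},
    {"x":0,"y":0,"z":-0.035,"spin":0,"fingers":0.0},
    {"x":0,"y":0,"z":-0.005,"spin":0,"fingers":0.0},
    {"x":0,"y":0,"z":0.035,"spin":0,"fingers":0.0},
    {"x":0,"y":0,"z":0.065,"spin":0,"fingers":0.0},
    {"x":0,"y":0,"z":0.085,"spin":0,"fingers":0.0},
  ],
)

```text
t: 17.75
tcp_pos: [0.5398, 0.2268, 0.4694]
tool_rot: [[0.975, 0.003, 0.221], [-0.221, 0.001, 0.975], [0.003, -1.0, 0.002]]
wrist_force: [0.4, 0.4, -3.1]
finger_gap: 0.011
```

Call:
move_arm(
  plan=[
    {"x":-0.002,"y":-0.02,"z":0,"spin":0.01,"fingers":0.0},
    {"x":-0.006,"y":-0.06,"z":0,"spin":0.03,"fingers":0.0},
    {"x":-0.01,"y":-0.105,"z":0,"spin":0.05,"fingers":0.0},
    {"x":-0.014,"y":-0.15,"z":0,"spin":0.07,"fingers":0.0},
    {"x":-0.018,"y":-0.195,"z":0,"spin":0.09,"fingers":0.0},
    {"x":-0.022,"y":-0.24,"z":0,"spin":0.115,"fingers":0.0},
    {"x":-0.026,"y":-0.285,"z":0,"spin":0.115,"fingers":0.0},
    {"x":-0.03,"y":-0.33,"z":0,"spin":0.115,"fingers":0.0},
    {"x":-0.034,"y":-0.375,"z":0,"spin":0.115,"fingers":0.0},
    {"x":-0.038,"y":-0.42,"z":0,"spin":0.115,"fingers":0.0},
    {"x":-0.042,"y":-0.465,"z":0,"spin":0.115,"fingers":0.0},
    {"x":-0.047,"y":-0.51,"z":0,"spin":0.115,"fingers":0.0},
    {"x":-0.051,"y":-0.55,"z":0,"spin":0.115,"fingers":0.0},
    {"x":-0.054,"y":-0.58,"z":0,"spin":0.115,"fingers":0.0},
    {"x":-0.0545,"y":-0.593,"z":0,"spin":0.115,"fingers":0.0},
    {"x":-0.0545,"y":-0.593,"z":-0.02,"spin":0.115,"fingers":0.0},
    {"x":-0.0545,"y":-0.593,"z":-0.04,"spin":0.115,"fingers":0.0},
    {"x":-0.0545,"y":-0.593,"z":-0.06,"spin":0.115,"fingers":0.0},
    {"x":-0.0545,"y":-0.593,"z":-0.06,"spin":0.115,"fingers":0.0},
    {"x":-0.0545,"y":-0.593,"z":-0.06,"spin":0.115,"fingers":0.0},
  ],
)

```text
t: 19.75
tcp_pos: [0.4855, -0.3656, 0.4062]
tool_rot: [[0.994, -0.001, 0.107], [-0.107, 0.002, 0.994], [-0.001, -1.0, 0.001]]
wrist_force: [-0.3, 0.2, -1.6]
finger_gap: 0.0112
```

```bash
python3 face.py green 170 250;python3 face.py blue 125 155; python3 -c "
from h import *
s=get_state();print(s['tcp_pos'].round(4),s['tool_rot'].round(3).tolist(),s['wrist_force'].round(1),s['finger_gap'])"
```

```text
green n 884 centre across at zlo 0.8, at zhi 0.7; yaw -0.001 roll -0.002; along -101.4..101.0; z 170.5..249.3
blue n 338 centre across at zlo -1.3, at zhi -1.4; yaw 0.001 roll -0.005; along -101.8..102.2; z 125.4..154.8
[ 0.4859 -0.3663  0.4081] [[0.994, 0.002, 0.107], [-0.107, -0.001, 0.994], [0.002, -1.0, -0.001]] [-0.2  0.2 -3.2] 0.011232802432540644
```

Call:
move_arm(
  plan=[
    {"x":0,"y":-0.0005,"z":-0.015,"spin":0,"fingers":0.0},
    {"x":0,"y":-0.0005,"z":-0.03,"spin":0,"fingers":0.0},
    {"x":0,"y":-0.0005,"z":-0.045,"spin":0,"fingers":0.0},
    {"x":0,"y":-0.0005,"z":-0.06,"spin":0,"fingers":0.0},
    {"x":0,"y":-0.0005,"z":-0.075,"spin":0,"fingers":0.0},
    {"x":0,"y":-0.0005,"z":-0.09,"spin":0,"fingers":0.0},
    {"x":0,"y":-0.0005,"z":-0.098,"spin":0,"fingers":0.0},
    {"x":0,"y":-0.0005,"z":-0.102,"spin":0,"fingers":0.0},
    {"x":0,"y":-0.0005,"z":-0.104,"spin":0,"fingers":0.0},
    {"x":0,"y":-0.0005,"z":-0.105,"spin":0,"fingers":0.0},
    {"x":0,"y":-0.0005,"z":-0.105,"spin":0,"fingers":0.0},
    {"x":0,"y":-0.0005,"z":-0.105,"spin":0,"fingers":0.0},
  ],
)

```text
t: 21.05
tcp_pos: [0.4854, -0.3673, 0.3035]
tool_rot: [[0.994, 0.0, 0.107], [-0.107, -0.001, 0.994], [0.0, -1.0, -0.001]]
wrist_force: [-5.0, 1.1, 6.1]
finger_gap: 0.0113
```

Call:
move_arm(
  plan=[
    {"x":0,"y":0,"z":0,"spin":0,"fingers":0.04},
    {"x":0,"y":0,"z":0,"spin":0,"fingers":0.04},
    {"x":0,"y":0,"z":0,"spin":0,"fingers":0.04},
    {"x":0,"y":0,"z":0,"spin":0,"fingers":0.04},
    {"x":0,"y":0,"z":0.03,"spin":0,"fingers":0.04},
    {"x":0,"y":0,"z":0.07,"spin":0,"fingers":0.04},
    {"x":0,"y":0,"z":0.11,"spin":0,"fingers":0.04},
    {"x":0.001,"y":0.02,"z":0.14,"spin":-0.01,"fingers":0.04},
    {"x":0.006,"y":0.06,"z":0.14,"spin":-0.03,"fingers":0.04},
    {"x":0.012,"y":0.11,"z":0.14,"spin":-0.05,"fingers":0.04},
    {"x":0.018,"y":0.16,"z":0.14,"spin":-0.07,"fingers":0.04},
    {"x":0.024,"y":0.21,"z":0.14,"spin":-0.09,"fingers":0.04},
    {"x":0.03,"y":0.26,"z":0.14,"spin":-0.115,"fingers":0.04},
    {"x":0.035,"y":0.31,"z":0.14,"spin":-0.115,"fingers":0.04},
    {"x":0.04,"y":0.36,"z":0.14,"spin":-0.115,"fingers":0.04},
    {"x":0.046,"y":0.41,"z":0.14,"spin":-0.115,"fingers":0.04},
    {"x":0.052,"y":0.46,"z":0.14,"spin":-0.115,"fingers":0.04},
    {"x":0.057,"y":0.5,"z":0.14,"spin":-0.115,"fingers":0.04},
    {"x":0.062,"y":0.54,"z":0.14,"spin":-0.115,"fingers":0.04},
    {"x":0.065,"y":0.58,"z":0.14,"spin":-0.115,"fingers":0.04},
  ],
)

```text
t: 23.05
tcp_pos: [0.5504, 0.2151, 0.4416]
tool_rot: [[0.975, 0.001, 0.22], [-0.22, 0.0, 0.975], [0.001, -1.0, 0.0]]
wrist_force: [-0.4, -0.0, 1.7]
finger_gap: 0.0398
```

Call:
move_arm(
  plan=[
    {"x":0.003,"y":0.035,"z":-0.01,"spin":0,"fingers":0.04},
    {"x":0.005,"y":0.06,"z":-0.03,"spin":0,"fingers":0.04},
    {"x":0.005,"y":0.073,"z":-0.06,"spin":0,"fingers":0.04},
    {"x":0.005,"y":0.073,"z":-0.06,"spin":0,"fingers":0.04},
    {"x":0.005,"y":0.073,"z":-0.06,"spin":0,"fingers":0.04},
  ],
)

```text
t: 23.55
tcp_pos: [0.5551, 0.2859, 0.3808]
tool_rot: [[0.975, -0.002, 0.22], [-0.22, -0.001, 0.975], [-0.002, -1.0, -0.002]]
wrist_force: [0.3, 0.8, 0.8]
finger_gap: 0.04
```

```bash
python3 - <<'E'
from meas import *
s=get_state();print(s['tcp_pos'].round(4),s['tool_rot'].round(3).tolist(),s['wrist_force'].round(1))
for n in("top","scene"):
    im,W,_=grab(n)
    for c in("blue","red","green","yellow"):
        P=W[mask(im,c)&np.isfinite(W[...,0])&(W[...,0]>.35)&(W[...,0]<.7)&(W[...,1]>-.42)&(W[...,2]>.145)&(W[...,2]<.17)]
        if len(P)>9: print(n,c,len(P),np.round(rect(P),1),np.median(P[:,2]).round(4))
E
python3 face.py green 125 155
```

```text
[0.5551 0.2859 0.3808] [[0.975, -0.002, 0.22], [-0.22, -0.001, 0.975], [-0.002, -1.0, -0.002]] [0.3 0.8 0.8]
top blue 277 [ 488.4 -307.6  207.1   12.7   -5.7] 0.1562
top red 288 [ 503.2 -188.1  209.3   12.3   -6.1] 0.1564
top green 128 [ 482.2 -366.   207.4   11.6   -5.6] 0.1548
top yellow 138 [593.4 277.  130.8  13.5 -12.6] 0.1523
scene blue 404 [ 489.8 -304.5  210.3   15.5   -7.1] 0.155
scene red 419 [ 504.2 -184.7  207.3   12.7   -6.4] 0.1555
scene green 250 [ 485.5 -362.8  204.4   10.3   -5.9] 0.1552
scene yellow 449 [557.6 288.5 208.8  11.9 -12.7] 0.1533
green n 152 centre across at zlo -1.1, at zhi -1.3; yaw -0.000 roll -0.008; along -99.9..101.6; z 125.1..155.0
```

Call:
move_arm(
  plan=[
    {"x":0,"y":0,"z":-0.035,"spin":0,"fingers":0.04},
    {"x":0,"y":0,"z":-0.065,"spin":0,"fingers":0.04},
    {"x":0,"y":0,"z":-0.085,"spin":0,"fingers":0.04},
    {"x":0,"y":0,"z":-0.085,"spin":0,"fingers":0.04},
    {"x":0,"y":0,"z":-0.085,"spin":0,"fingers":0.0},
    {"x":0,"y":0,"z":-0.085,"spin":0,"fingers":0.0},
    {"x":0,"y":0,"z":-0.085,"spin":0,"fingers":0.0},
    {"x":0,"y":0,"z":-0.085,"spin":0,"fingers":0.0},
    {"x":0,"y":0,"z":-0.085,"spin":0,"fingers":0.0},
    {"x":0,"y":0,"z":-0.085,"spin":0,"fingers":0.0},
    {"x":0,"y":0,"z":-0.085,"spin":0,"fingers":0.0},
    {"x":0,"y":0,"z":-0.065,"spin":0,"fingers":0.0},
    {"x":0,"y":0,"z":-0.035,"spin":0,"fingers":0.0},
    {"x":0,"y":0,"z":-0.005,"spin":0,"fingers":0.0},
    {"x":0,"y":0,"z":0.035,"spin":0,"fingers":0.0},
    {"x":0,"y":0,"z":0.065,"spin":0,"fingers":0.0},
    {"x":0,"y":0,"z":0.085,"spin":0,"fingers":0.0},
  ],
)

```text
t: 25.4
tcp_pos: [0.5553, 0.2862, 0.4691]
tool_rot: [[0.975, 0.002, 0.221], [-0.221, 0.001, 0.975], [0.002, -1.0, 0.002]]
wrist_force: [-0.4, -0.1, -3.3]
finger_gap: 0.0109
```

Call:
move_arm(
  plan=[
    {"x":-0.003,"y":-0.02,"z":0,"spin":0.01,"fingers":0.0},
    {"x":-0.007,"y":-0.06,"z":0,"spin":0.03,"fingers":0.0},
    {"x":-0.012,"y":-0.1,"z":0,"spin":0.05,"fingers":0.0},
    {"x":-0.017,"y":-0.145,"z":0,"spin":0.07,"fingers":0.0},
    {"x":-0.022,"y":-0.19,"z":0,"spin":0.09,"fingers":0.0},
    {"x":-0.027,"y":-0.235,"z":0,"spin":0.115,"fingers":0.0},
    {"x":-0.032,"y":-0.28,"z":0,"spin":0.115,"fingers":0.0},
    {"x":-0.037,"y":-0.325,"z":0,"spin":0.115,"fingers":0.0},
    {"x":-0.041,"y":-0.37,"z":0,"spin":0.115,"fingers":0.0},
    {"x":-0.044,"y":-0.4,"z":0,"spin":0.115,"fingers":0.0},
    {"x":-0.0445,"y":-0.414,"z":0,"spin":0.115,"fingers":0.0},
    {"x":-0.0445,"y":-0.414,"z":-0.02,"spin":0.115,"fingers":0.0},
    {"x":-0.0445,"y":-0.414,"z":-0.04,"spin":0.115,"fingers":0.0},
    {"x":-0.0445,"y":-0.414,"z":-0.06,"spin":0.115,"fingers":0.0},
    {"x":-0.0445,"y":-0.414,"z":-0.06,"spin":0.115,"fingers":0.0},
    {"x":-0.0445,"y":-0.414,"z":-0.06,"spin":0.115,"fingers":0.0},
  ],
)

```text
t: 27.0
tcp_pos: [0.5108, -0.1273, 0.4062]
tool_rot: [[0.994, -0.001, 0.107], [-0.107, 0.001, 0.994], [-0.002, -1.0, 0.001]]
wrist_force: [0.4, -0.4, -1.9]
finger_gap: 0.0112
```

```bash
python3 face.py yellow 140 250; python3 face.py yellow 170 250; python3 -c "
from h import *
s=get_state();print(s['tcp_pos'].round(4),s['tool_rot'].round(3).tolist(),s['wrist_force'].round(1),s['finger_gap'])"
```

```text
yellow n 1386 centre across at zlo 0.5, at zhi 0.4; yaw -0.000 roll -0.001; along -101.7..101.7; z 140.2..249.5
yellow n 984 centre across at zlo 0.2, at zhi -0.1; yaw -0.001 roll -0.003; along -102.5..102.7; z 170.3..249.4
[ 0.5114 -0.1277  0.4079] [[0.994, 0.002, 0.107], [-0.107, -0.0, 0.994], [0.002, -1.0, -0.0]] [ 0.1  0.8 -3.5] 0.011527422416242203
```

Call:
move_arm(
  plan=[
    {"x":0,"y":0,"z":-0.015,"spin":0,"fingers":0.0},
    {"x":0,"y":0,"z":-0.03,"spin":0,"fingers":0.0},
    {"x":0,"y":0,"z":-0.045,"spin":0,"fingers":0.0},
    {"x":0,"y":0,"z":-0.06,"spin":0,"fingers":0.0},
    {"x":0,"y":0,"z":-0.075,"spin":0,"fingers":0.0},
    {"x":0,"y":0,"z":-0.09,"spin":0,"fingers":0.0},
    {"x":0,"y":0,"z":-0.098,"spin":0,"fingers":0.0},
    {"x":0,"y":0,"z":-0.102,"spin":0,"fingers":0.0},
    {"x":0,"y":0,"z":-0.104,"spin":0,"fingers":0.0},
    {"x":0,"y":0,"z":-0.105,"spin":0,"fingers":0.0},
    {"x":0,"y":0,"z":-0.105,"spin":0,"fingers":0.0},
    {"x":0,"y":0,"z":-0.105,"spin":0,"fingers":0.0},
  ],
)

```text
t: 28.3
tcp_pos: [0.5111, -0.1281, 0.3035]
tool_rot: [[0.994, 0.001, 0.108], [-0.108, -0.0, 0.994], [0.001, -1.0, -0.0]]
wrist_force: [-3.9, 1.3, 5.7]
finger_gap: 0.011
```

Contact with the slot floor. I'll release, lift clear and move aside so the cameras can see the rack.

Call:
move_arm(
  plan=[
    {"x":0,"y":0,"z":0,"spin":0,"fingers":0.04},
    {"x":0,"y":0,"z":0,"spin":0,"fingers":0.04},
    {"x":0,"y":0,"z":0,"spin":0,"fingers":0.04},
    {"x":0,"y":0,"z":0,"spin":0,"fingers":0.04},
    {"x":0,"y":0,"z":0.03,"spin":0,"fingers":0.04},
    {"x":0,"y":0,"z":0.07,"spin":0,"fingers":0.04},
    {"x":0,"y":0,"z":0.11,"spin":0,"fingers":0.04},
    {"x":0,"y":0.02,"z":0.14,"spin":0,"fingers":0.04},
    {"x":0,"y":0.06,"z":0.14,"spin":0,"fingers":0.04},
    {"x":0,"y":0.11,"z":0.14,"spin":0,"fingers":0.04},
    {"x":0,"y":0.16,"z":0.14,"spin":0,"fingers":0.04},
    {"x":0,"y":0.21,"z":0.14,"spin":0,"fingers":0.04},
    {"x":0,"y":0.26,"z":0.14,"spin":0,"fingers":0.04},
    {"x":0,"y":0.3,"z":0.14,"spin":0,"fingers":0.04},
    {"x":0,"y":0.32,"z":0.14,"spin":0,"fingers":0.04},
    {"x":0,"y":0.32,"z":0.14,"spin":0,"fingers":0.04},
    {"x":0,"y":0.32,"z":0.14,"spin":0,"fingers":0.04},
    {"x":0,"y":0.32,"z":0.14,"spin":0,"fingers":0.04},
  ],
)

```text
t: 30.1
tcp_pos: [0.5109, 0.1911, 0.4415]
tool_rot: [[0.994, -0.0, 0.109], [-0.109, -0.001, 0.994], [-0.0, -1.0, -0.001]]
wrist_force: [0.2, -0.4, -0.4]
finger_gap: 0.0399
```

Call:
move_arm(
  plan=[
    {"x":0,"y":0,"z":0,"spin":0,"fingers":0.04},
    {"x":0,"y":0,"z":0,"spin":0,"fingers":0.04},
    {"x":0,"y":0,"z":0,"spin":0,"fingers":0.04},
    {"x":0,"y":0,"z":0,"spin":0,"fingers":0.04},
    {"x":0,"y":0,"z":0,"spin":0,"fingers":0.04},
    {"x":0,"y":0,"z":0,"spin":0,"fingers":0.04},
    {"x":0,"y":0,"z":0,"spin":0,"fingers":0.04},
    {"x":0,"y":0,"z":0,"spin":0,"fingers":0.04},
    {"x":0,"y":0,"z":0,"spin":0,"fingers":0.04},
    {"x":0,"y":0,"z":0,"spin":0,"fingers":0.04},
    {"x":0,"y":0,"z":0,"spin":0,"fingers":0.04},
    {"x":0,"y":0,"z":0,"spin":0,"fingers":0.04},
  ],
)

```text
t: 31.3
tcp_pos: [0.5108, 0.192, 0.4417]
tool_rot: [[0.994, -0.0, 0.108], [-0.108, -0.0, 0.994], [-0.0, -1.0, -0.0]]
wrist_force: [-0.1, 0.3, 0.5]
finger_gap: 0.0398
```

```bash
python3 - <<'E'
from meas import *
T={'yellow':(509.2,-128.7),'red':(503.3,-188.5),'blue':(490.0,-307.4),'green':(483.9,-366.6)}
SL={'yellow':(511.1,-126.1),'red':(505.0,-185.8),'blue':(491.8,-304.9),'green':(485.3,-364.6)}
a=np.deg2rad(-6.2); R=np.array([[np.cos(a),np.sin(a)],[-np.sin(a),np.cos(a)]])
for n,S in(("top",T),("scene",SL)):
    im,W,_=grab(n); f=np.load(n+"0.npz")
    for c in S:
        P=W[mask(im,c)&np.isfinite(W[...,0])&(W[...,0]>.35)&(W[...,0]<.7)&(W[...,1]>-.42)&(W[...,2]>.145)&(W[...,2]<.17)]
        r=np.array(rect(P)); print(n,c,len(P),"top edge in slot xy",(R@(r[:2]-S[c])).round(1),"turn %.1f deg"%(r[4]+6.2),"size",r[2:4].round(1),"z",np.median(P[:,2]).round(4))
    for w,(I,V) in(("before",(f["im"],f["W"])),("now",(im,W))):
        k=(abs(V[...,0]-.498)<.13)&(abs(V[...,1]+.247)<.03)&(V[...,2]>.15)&(V[...,2]<.17)&(I.min(-1)>110)&(I.max(-1).astype(int)-I.min(-1)<50)
        r=np.array(rect(V[k])); print(n,"white",w,k.sum(),r.round(1),np.median(V[k][:,2]).round(4))
    save(f"pics/end_{n}.png",im[100:270,150:440] if n=="scene" else im[105:220,170:430],2.6)
s=get_state();print(s['t'],s['tcp_pos'].round(4),s['wrist_force'].round(1))
E
for c in red yellow; do python3 face.py $c 125 155; done; for c in blue green; do python3 face.py $c 130 155; done
```

```text
top yellow 281 top edge in slot xy [0.4 0.1] turn 0.2 deg size [210.1  12.2] z 0.157
top red 289 top edge in slot xy [0.7 0.4] turn 0.1 deg size [210.3  12.6] z 0.1569
top blue 278 top edge in slot xy [-1.5 -0. ] turn -0.1 deg size [206.2  12.8] z 0.1563
top green 121 top edge in slot xy [-1.9  0.1] turn 0.5 deg size [207.3  11.1] z 0.1557
top white before 274 [ 495.1 -247.8  208.4   12.5   -6.2] 0.1566
top white now 278 [ 494.7 -247.5  206.6   12.    -6.2] 0.157
scene yellow 423 top edge in slot xy [-1.4  0.9] turn 0.1 deg size [209.1  13. ] z 0.1558
scene red 419 top edge in slot xy [-0.9  0.5] turn 0.2 deg size [208.5  13.3] z 0.1554
scene blue 408 top edge in slot xy [-1.3  0.2] turn 0.0 deg size [207.4  14.6] z 0.1549
scene green 246 top edge in slot xy [0.6 1.5] turn 0.3 deg size [202.8  11.5] z 0.1552
scene white before 321 [ 495.5 -245.   210.    13.7   -5.9] 0.156
scene white now 320 [ 495.1 -244.6  208.7   14.    -6.3] 0.1561
31.4 [0.5108 0.192  0.4417] [ 0.2  0.6 -0.2]
red n 325 centre across at zlo -0.2, at zhi -0.8; yaw -0.001 roll -0.019; along -103.7..103.2; z 125.0..154.9
yellow n 292 centre across at zlo -0.3, at zhi -0.5; yaw -0.000 roll -0.006; along -103.8..102.8; z 125.1..154.9
blue n 304 centre across at zlo -1.0, at zhi -1.5; yaw 0.000 roll -0.020; along -103.3..102.6; z 130.1..154.9
green n 135 centre across at zlo -1.1, at zhi -1.5; yaw 0.005 roll -0.016; along -101.1..101.7; z 130.1..155.0
```

View pics/end_scene.png

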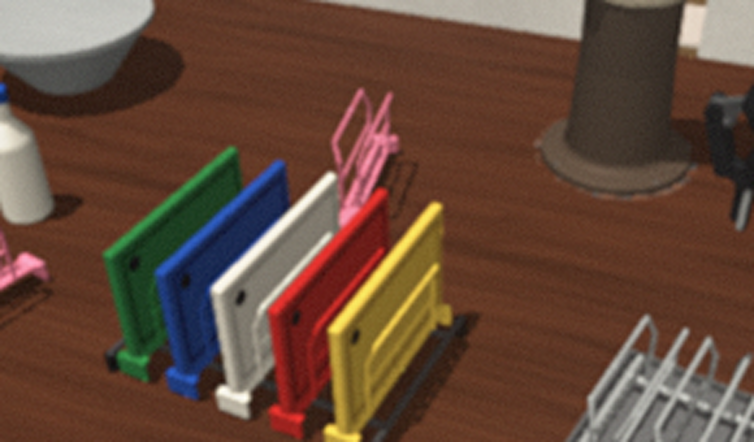

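View pics/end_top.png

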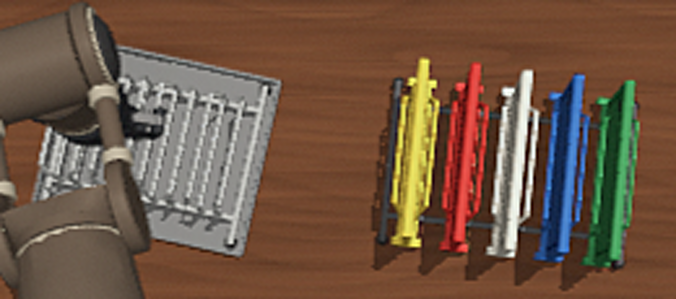

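Both pictures show all five boards upright in the rack, each on the strip of its own colour: green (170,250), blue (225,265), white (275,280), red (330,300) and yellow (390,315) in the scene crop. The drainer is empty and the arm is clear of everything.

```bash
python3 -c "
from bench import workorder
print(workorder.finish_job())"
```

```text
the job is handed in; nothing more can be done
None
```

All four coloured boards are in the slots of their own colours, released and upright. I handed the job in at about 31 s of the 136 s allowed.

**Last checks, from both cameras:**
- **Position:** each board was within 2 mm of the slot centre along the slot and within 1.5 mm across it.
- **Turn and tilt:** turn was 0.5° or less, and tilt about 0.02 rad or less.
- **Height:** top edges read 0.155–0.157 m, level with the white board's. Contact with the slot floor was felt before each release.
- **White board:** it moved less than 1 mm.
- **Arm:** it was about 0.3 m to the side, touching nothing.

The two cameras disagreed by about 2–3 mm throughout. I handled this by comparing each board with its slot in the same camera. No check failed.

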